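# Slide the carrier plate over the slab's edge and lay it on the stand

## Robot

A 6-joint arm with a two-finger parallel gripper is mounted at the origin on a cart in front of the work surface, level with it; the furniture and walls round the work are solid. World frame = base frame: x ahead of the robot, y to its left, z up, the work surface at z = 0. Lengths are in mm, angles in rad, forces in N, time in s.
With the tool pointing down it reaches from about 375 to 925 mm from the base axis. Payload 5.7 kg.
Tool frame: the origin (TCP) lies midway between the tips of the shut fingers; the grasp point (between the pads) lies 19 mm behind it; z points along the fingers, y is the line along which they close (so a half turn about z gives the same grasp; the last joint's range is limited). The gripper opens to 88 mm and grips with 3 to 60 N. Pads are 20 mm wide; open, the fingers measure 115 mm over their backs; the gripper's body (75 mm by 178 mm) begins 61 mm behind the grasp point.
Start: joints at [1.028, 0.359, 1.51, -0, 1.272, -0.115], TCP at [248.911, 545.899, 222.623] pointing down, gripper open.
Joint ranges: [-2.97, 2.97], [-1.01, 2.36], [0.21, 2.38], [-0.96, 4.11], [0.2, 2.71], [-2.98, 2.98]. Speed limits (rad/s): [2.39, 2.39, 3.14, 3.14, 3.14, 3.14].

## Interface

Orientations are given as a rotation vector (axis times angle).
In Python, from plant import arm, eyes, hand_in gives the robot as it stands. Calls block until the motion is done:
- arm.reach(position, orientation): joint-space move of the TCP to a pose.
- arm.line_to(position, rot=None, velocity=150): straight line of the TCP; rot=None keeps the orientation; velocity is the mean speed in mm/s.
- arm.goto_joints(angles): joint-space move.
- arm.gripper_to(opening, squeeze=None): opening from 0.0 (shut) to 1.0 (fully open); squeeze is the grip in N (None keeps the last); returns when the fingers have stopped.
- arm.hold(seconds).
- arm.solve_ik(position, orientation): joint angles nearest the present ones, or None.
- arm.get_state(): the state.
- eyes.camera(name): name is "side" or "top"; returns a dict with "color" (384x512x3 uint8, red, green, blue), "camera_matrix" (3x3 intrinsics, pixels), "dist_coeffs" ([k1, k2, p1, p2, k3] as OpenCV has them; the pictures are not rectified), "xyz" and "orientation" of the camera in the world. Camera axes: x right, y up, looking along -z (the intrinsics and any distortion apply to the point x, -y, -z); pixel columns grow to the right and rows downward; lengths in mm; the calibration is good to about 2 mm. A picture is of the moment at which its call begins. There is no depth.
A pose or a line that the arm cannot do raises arm.Unreachable and nothing moves.
- hand_in(): hands the job in; it is judged then, once.
The state is a dict: "time_s": time; "joint_pos": joint angles; "joint_velocities": joint speeds; "effort": joint torques, N m; "tool_pos": TCP position; "orientation": TCP orientation; "force": force on the tool from outside, world axes, zero at the start; "ft_torque": the same for the moment, N m; "opening": opening from 0.0 (shut) to 1.0 (fully open); "gripper_force": force on a finger pad.
Only numpy, scipy, OpenCV 4.12 (cv2) and the standard library are available. Lean on these libraries where they do the work, as an engineer would, in place of code of your own. Each camera call takes 0.05 s, during which the arm holds its last target. There are 200 camera calls.

## Task

The thin blue carrier plate lies too flat on the stone slab to be picked up: slide it over the slab until about a third of its length sticks out past the slab's edge, grip it across that overhanging end and lift it off. Then lay it flat on the narrow head of the small stand, centred and lengthwise along the head, and let go of it. Never let it fall, do not pick it up from the middle of the slab, and leave all the other things where they stand.

Things in the scene. Friction and masses are not known exactly. Their poses are not given: they have to be found in the camera images.
- carrier_plate: loose thin blue plate, 150 (own x) x 60 (own y) x 3 mm (own z), about 80 g, three flush metal rings on it; origin at the centre of its underside. Its slick underside slides easily on the stone (friction about 0.12): fingertips pressing on its top with 10 to 15 N drag it along, and two tips set well apart along its length turn it too
- plate_end_a (a point): middle of the plate's short edge at its +x end, 75 mm from the origin, half-way up the thickness
- plate_end_b (a point): middle of the plate's short edge at its -x end, 75 mm from the origin, half-way up the thickness
- stone_slab: fixed polished stone slab, 250 (own x, away from the robot) x 280 (own y, to the left) mm, top 50 mm above the bench (8 mm rubber feet under 42 mm of stone); its edges are straight and plain; origin at the centre of its underside
- slab_top (a point): centre of the slab's flat top face; axes as the slab's, z up; edges of the top at x = +-125 mm and y = +-140 mm
- plate_stand: small fixed stand on the bench: foot 80 x 60 x 8 mm, a 24 mm column, and a level flat head 120 (own x) x 36 (own y) x 12 mm whose top is 70 mm above the bench; narrower than the plate, so fingers can pass down on both sides of it; origin at the centre of its underside
- stand_top (a point): centre of the top face of the stand's head; x along the head, z up
- filter_tin: round white tin with a teal lid, 57 mm diameter, 23 mm high, loose on the slab; origin at the centre of its underside; leave alone
- tape: roll of tape lying flat, 78 mm diameter, 19 mm high, loose on the slab; origin at the centre of its underside; leave alone
- screw_jar: small clear jar with a black screw lid, 44 mm diameter, 46 mm high, loose on the slab; origin at the centre of its underside; leave alone
- small_box: small cream box with a closed lid, 34 x 46 mm, 25 mm high, loose on the slab; origin at the centre of its underside; leave alone
- glass_beaker: glass beaker, 53 mm diameter, 70 mm high, loose on the bench left of the slab; origin at the centre of its underside; leave alone
- column_oven: tall fixed instrument (oven) behind and to the left of the stand, about 264 mm wide (own y), 420 mm deep (own x, knob on the front included) and 418 mm high: the gripper's body must keep clear of it; origin at about the centre of its underside
- vial_block: blue block with vials, 60 x 100 x 36 mm, loose on the bench in front of the tall oven; origin at the centre of its underside; leave alone
- conical_flask: conical glass flask, 64 mm diameter, 104 mm high, loose on the bench in front of the tall oven; origin at the centre of its underside; leave alone

How it is judged:
By the outcome, as a careful person would: the job done as asked, in the order asked, and still so for the second after the job is handed in, with the robot touching nothing.
It also fails if it takes over 72 s, if anything falls off the work surface, if the arm or the gripper's body presses on something with over 40 N, if the wrist force passes 120 N, or if a joint passes its speed limit or range.

## Working session

There is one attempt and no reset: what is moved stays moved. The work goes in short steps, each a Python script; the robot and the scene stay as the last script left them, time stands still between calls to the robot, and variables do not carry over. Pictures are saved under pics/ and viewed, at most 10 in all, crops included, and the job is handed in when it is done.

```bash
ls; mkdir -p pics; python3 - <<'E'
from plant import arm, eyes
import cv2,numpy as np
for n in("side","top"):
    c=eyes.camera(n); cv2.imwrite(f"pics/{n}0.png",cv2.resize(c["color"][:,:,::-1],(800,600),interpolation=cv2.INTER_CUBIC))
    print(n,c["camera_matrix"],c["dist_coeffs"],c["xyz"],c["orientation"])
s=arm.get_state();print(s["time_s"],s["orientation"],s["force"])
E
```

```text
pics
side [[445.4014553    0.         260.60152006]
 [  0.         445.4014553  182.21049877]
 [  0.           0.           1.        ]] [-0.06836116  0.          0.          0.          0.        ] [   96.19591056 -1042.67710259   909.97854944] [ 0.84908562 -0.20665216 -0.48631868]
top [[493.59773672   0.         258.70587552]
 [  0.         493.59773672 191.02371471]
 [  0.           0.           1.        ]] [-0.0723371  0.         0.         0.         0.       ] [ 421.182146   -187.04179768 1387.942553  ] [ 0.08404837 -0.07807049 -1.55572018]
0.1 [-6.66805131e-01 -3.06942464e+00  2.43034157e-03] [0.35276237 0.46288364 0.62962719]
```

View pics/side0.png

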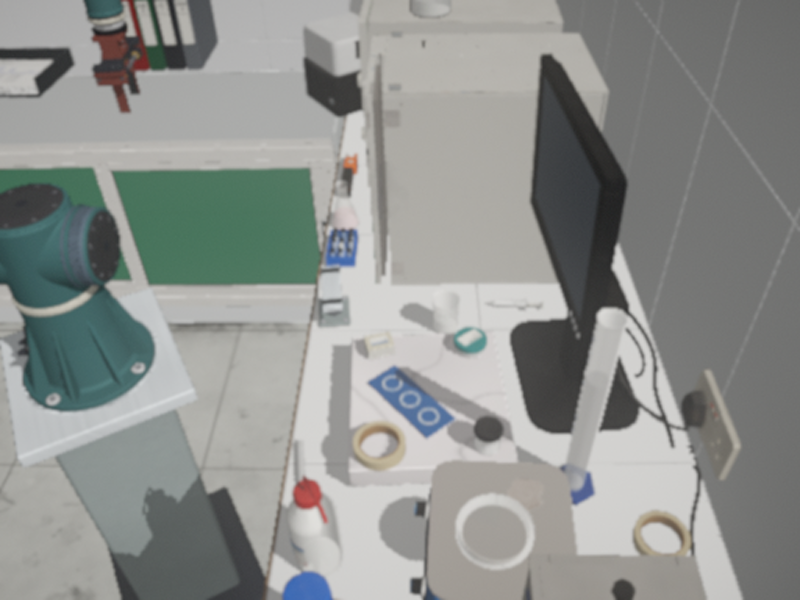

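View pics/top0.png

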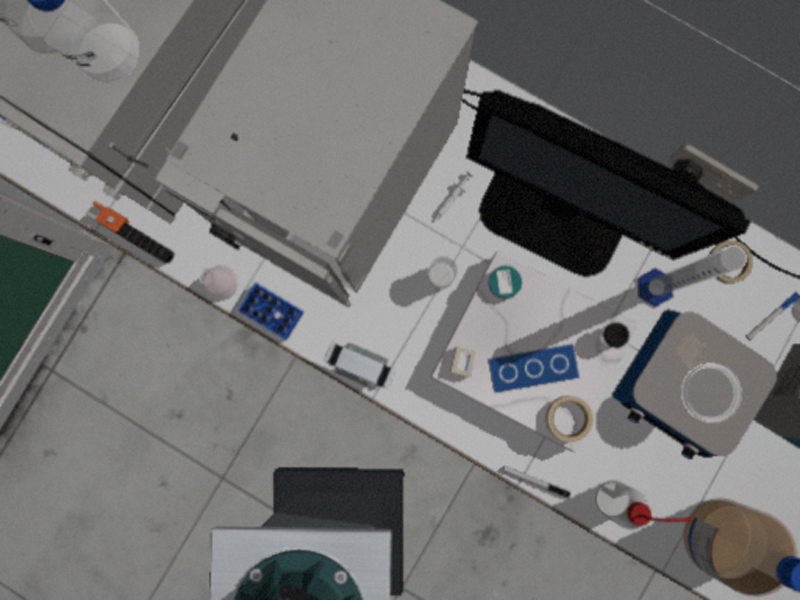

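```bash
cat > h.py <<'E'
import cv2,numpy as np
from scipy.spatial.transform import Rotation as R
from scipy.optimize import least_squares
from plant import arm,eyes,hand_in
F=np.diag([1.,-1,-1])
def proj(c,P):
    P=np.atleast_2d(np.asarray(P,float)); Rw=F@R.from_rotvec(c["orientation"]).as_matrix().T
    return cv2.projectPoints(P,cv2.Rodrigues(Rw)[0],-Rw@np.array(c["xyz"]),np.array(c["camera_matrix"]),np.array(c["dist_coeffs"]))[0][:,0]
def ray(c,uv):
    n=cv2.undistortPoints(np.array([[uv]],float),np.array(c["camera_matrix"]),np.array(c["dist_coeffs"]))[0,0]
    return R.from_rotvec(c["orientation"]).as_matrix()@np.array([n[0],-n[1],-1])
def at_z(c,uv,z):
    d=ray(c,uv);o=np.array(c["xyz"]);return o+d*(z-o[2])/d[2]
def tri(c1,u1,c2,u2):
    f=lambda p:np.r_[proj(c1,p)[0]-u1,proj(c2,p)[0]-u2]
    s=least_squares(f,[500,0,50.]);return s.x,np.abs(s.fun).max()
def crop(c,u0,v0,w,h,k,name,pts=()):
    im=cv2.resize(c["color"][v0:v0+h,u0:u0+w,::-1],None,fx=k,fy=k,interpolation=cv2.INTER_CUBIC)
    for p in pts: cv2.circle(im,(int((p[0]-u0+.5)*k),int((p[1]-v0+.5)*k)),2,(0,0,255),-1)
    cv2.imwrite("pics/"+name,im)
E
python3 - <<'E'
from h import *
s=eyes.camera("side");t=eyes.camera("top")
im=[]
for c,u,v in((t,200,150),(s,195,160)):
    im.append(cv2.resize(c["color"][v:v+150,u:u+200,::-1],None,fx=4,fy=4,interpolation=cv2.INTER_CUBIC))
cv2.imwrite("pics/t1.png",im[0]);cv2.imwrite("pics/s1.png",im[1])
E
```

```text
(no output)
```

View pics/t1.png

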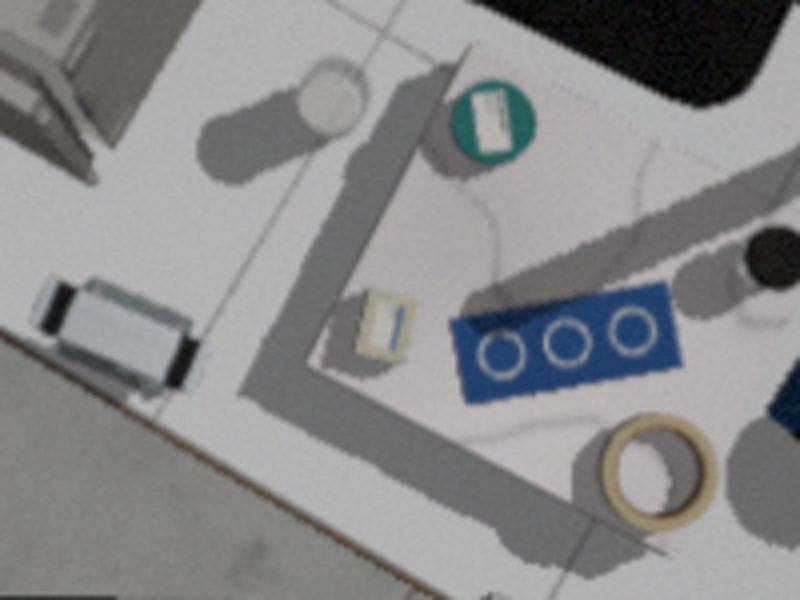

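View pics/s1.png

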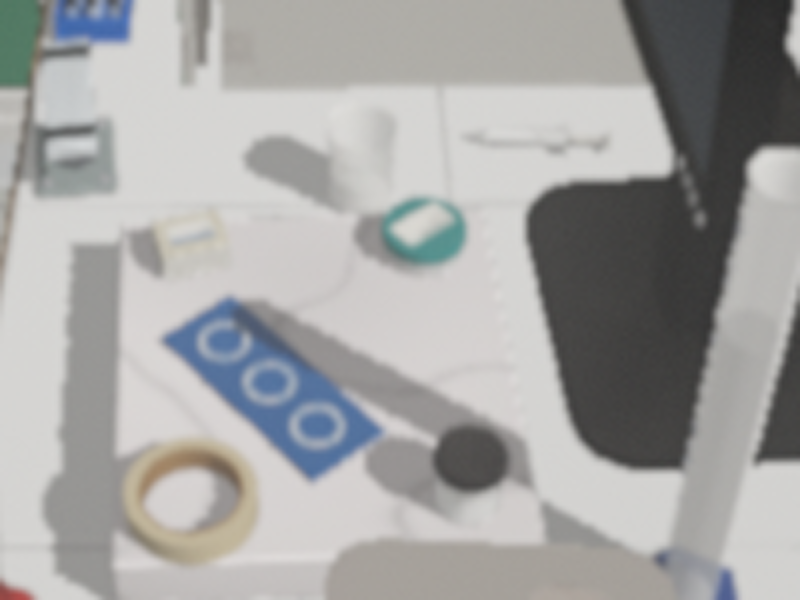

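```bash
python3 - <<'E'
from h import *
np.set_printoptions(precision=1,suppress=True)
s=eyes.camera("side");t=eyes.camera("top")
T=lambda x,y:((x+.5)/4-.5+200,(y+.5)/4-.5+150)
S=lambda x,y:((x+.5)/4-.5+195,(y+.5)/4-.5+160)
pts={"p_nl(-?)":((467,405),(164,340)),"p_fl":((449,321),(230,298)),"p_fr":((666,283),(384,432)),"p_nr":((683,365),(313,480)),
"slab_nl":((308,368),(121,225)),"ring1":((502,354),(223,341)),"ring2":((567,343),(270,382)),"ring3":((632,331),(318,426)),
"head mid":((122,335),(69,90)),"stripeL":((60,308),(67,50)),"stripeR":((185,362),(72,130)),"tin":((494,122),(424,230)),"jar":((775,256),(470,456)),"tape":((659,471),(190,497)),"boxc":((385,325),(188,232))}
for k,(a,b) in pts.items(): print(k,*tri(t,T(*a),s,S(*b)))
print("z=50 top only"); 
for k,a in {"p_nl":(467,405),"p_fl":(449,321),"p_fr":(666,283),"p_nr":(683,365),"slabfl":(470,45),"slabnl":(308,368),"slabnr":(668,553)}.items(): print(k,at_z(t,T(*a),52),at_z(s,S(*pts[k][1]),52) if k in pts else "")
print("head z=70")
for a in ((47,275),(32,328),(205,345),(188,390),(122,335),(60,308),(185,362)):print(at_z(t,T(*a),70))
for a in ((330,262),):print(at_z(t,((a[0]),a[1]),70))
E
```

```text
p_nl(-?) [ 401.1 -339.1   50.1] 0.46427321022866863
p_fl [ 456.8 -326.7   47.9] 0.17337834483694792
p_fr [ 483.8 -473.7   51.1] 0.03995470307668825
p_nr [ 428.  -484.3   52.8] 0.13739988115452206
slab_nl [ 423.7 -231.3   50. ] 0.13704603502344526
ring1 [ 433.9 -361.6   52.9] 0.18688085496538065
ring2 [ 442.5 -405.9   52.8] 0.07786801604441962
ring3 [ 451.1 -450.2   51.9] 0.06440886232402931
head mid [ 443.7 -106.7   71.2] 0.1056171781632429
stripeL [461.1 -65.1  72.4] 0.13388731350119087
stripeR [ 426.6 -149.    72.5] 0.1809159475238289
tin [ 590.  -354.4   67.7] 0.004407958125284495
jar [ 500.4 -538.2   88.6] 0.08491724083057761
tape [ 356.7 -465.5   62.3] 0.34308721712284296
boxc [ 451.9 -281.1   72.3] 0.25037023605062814
z=50 top only
p_nl [ 399.9 -338.4   52. ] 
p_fl [ 456.2 -326.1   52. ] [ 455.5 -330.3   52. ]
p_fr [ 483.7 -473.4   52. ] [ 483.5 -474.4   52. ]
p_nr [ 428.4 -484.7   52. ] [ 428.  -483.7   52. ]
slabfl [ 645. -340.   52.] 
slabnl [ 423.4 -231.1   52. ] 
slabnr [ 302.6 -473.9   52. ] 
head z=70
[482.7 -55.6  70. ]
[447.3 -46.4  70. ]
[ 437.7 -161.9   70. ]
[ 407.7 -151.    70. ]
[ 443.5 -106.5   70. ]
[460.9 -64.8  70. ]
[ 426.2 -148.8   70. ]
[ 371.3 -372.7   70. ]
```

```bash
cat >> h.py <<'E'
def rot(a,tilt=0):
    y=np.array([np.cos(a),np.sin(a),0]);z=np.array([0,0,-1.]);return R.from_matrix(np.c_[np.cross(y,z),y,z]).as_rotvec()
C0=np.array([473.5,-411.9]);A=np.radians(-26.3);EX=np.array([np.cos(A),np.sin(A)]);EY=np.array([-EX[1],EX[0]])
W=lambda x,y:C0+x*EX+y*EY
d=np.radians
E
python3 - <<'E'
from h import *
np.set_printoptions(precision=2,suppress=True)
s=eyes.camera("side");t=eyes.camera("top")
T=lambda x,y:((x+.5)/4-.5+200,(y+.5)/4-.5+150)
S=lambda x,y:((x+.5)/4-.5+195,(y+.5)/4-.5+160)
print("door", [at_z(t,T(95,182),z)for z in(0,200,400)],[at_z(t,T(112,148),z)for z in(0,200,400)],"sideb",at_z(s,S(187,83),0),at_z(s,S(222,88),0),"beaker",at_z(s,S(357,200),0))
print(arm.get_state()["joint_pos"])
def ik(n,p,z,a):
    for k in(0,1):
        q=arm.solve_ik([p[0],p[1],z],rot(a+k*np.pi));print(n,k,q if q is None else np.array(q))
pd=d(100.8);u=np.array([np.cos(pd),np.sin(pd)]);P=np.array([442.3,-406])
ik("press0",P-20*u,54,pd)
ik("press1",W(0,95),54,d(63.7))
ik("grip",W(0,167),33,A)
st=np.array([443.7,-106.5]);sa=d(67.8);us=np.array([np.cos(sa),np.sin(sa)])
ik("placeL",st+52*us,53,sa-np.pi/2); ik("placeR",st-52*us,53,sa-np.pi/2)
E
```

```text
door [array([552.19, -81.07,   0.  ]), array([533.31, -96.34, 200.  ]), array([ 514.43, -111.61,  400.  ])] [array([576.52, -92.6 ,   0.  ]), array([ 554.14, -106.21,  200.  ]), array([ 531.75, -119.82,  400.  ])] sideb [558.04 -66.99   0.  ] [579.07 -86.41   0.  ] beaker [ 604.38 -248.24    0.  ]
[ 1.03  0.36  1.51  0.    1.27 -0.12]
press0 0 [-0.87  0.57  1.63  0.    0.94 -2.63]
press0 1 [-0.87  0.57  1.63  0.    0.94  0.51]
press1 0 [-0.68  0.56  1.65  0.    0.93 -1.79]
press1 1 [-0.68  0.56  1.65 -0.    0.93  1.35]
grip 0 [-0.56  0.59  1.67  0.    0.89 -0.1 ]
grip 1 None
placeL 0 [-0.27  0.41  1.97 -0.    0.76  0.11]
placeL 1 None
placeR 0 [-0.5   0.4   2.   -0.    0.74 -0.12]
placeR 1 None
```

```bash
python3 - <<'E'
from h import *
np.set_printoptions(precision=2,suppress=True)
a=d(-79.2);u=-np.array([np.cos(a),np.sin(a)]);P=np.array([442.3,-406]);H=P-20*u
arm.gripper_to(0.5,40)
arm.reach([390,60,300],rot(d(-60)))
arm.reach([390,-220,250],rot(a))
arm.reach([*H,110],rot(a))
arm.line_to([*H,62],velocity=100)
f0=arm.get_state()["force"];print("free",f0)
z=57.
while z>48:
    arm.line_to([*H,z],velocity=20);s=arm.get_state();print(z,s["tool_pos"][2],s["force"],s["ft_torque"],s["opening"])
    if s["force"][2]-f0[2]>9: break
    z-=0.5
print(s["time_s"])
t=eyes.camera("top");crop(t,280,170,160,120,5,"press.png")
E
```

```text
free [-0.51  0.44 -0.1 ]
57.0 57.065034503887254 [-0.4   0.22 -0.49] [-0.05  0.17  0.01] 0.49789364497390914
56.5 56.512048281167594 [-0.04 -1.    0.65] [ 0.01  0.18 -0.02] 0.5010657717557243
56.0 55.969512806929735 [ 0.1  -0.8   0.21] [-0.08  0.13 -0.04] 0.49922735508266036
55.5 55.44569264741336 [-0.29  0.09 -0.44] [-0.01  0.13  0.03] 0.5000577262801318
55.0 54.973851749793354 [-0.09 -0.42 -0.05] [-0.01  0.14  0.01] 0.5020538658136677
54.5 54.44318854271638 [0.96 0.29 0.35] [ 0.07  0.2  -0.02] 0.5008187423927996
54.0 53.957748772556116 [-0.25 -0.24 -0.38] [-0.03  0.18  0.01] 0.49566257181465273
53.5 53.472823187257035 [0.18 0.12 0.75] [-0.01  0.2   0.03] 0.5011102494771497
53.0 53.408127912780195 [-0.89  0.84  3.6 ] [ 0.02  0.19 -0.01] 0.5008756797730336
52.5 53.355492570653084 [-0.66  0.73  6.77] [0.2  0.24 0.02] 0.4992982288123894
52.0 53.32212979439685 [-1.05  0.95 11.32] [0.23 0.25 0.01] 0.49797235206956736
8.7167
```

View pics/press.png

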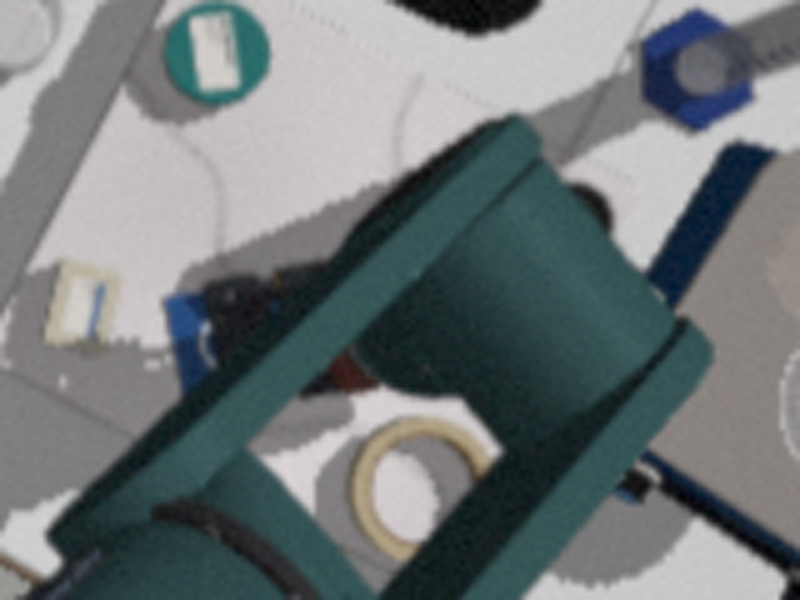

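```bash
python3 - <<'E'
from h import *
np.set_printoptions(precision=1,suppress=True)
z=51.8
for i in range(1,13):
    f=i/12; g=min(1,f/.67)
    a=d(-79.2+52.9*g);u=-np.array([np.cos(a),np.sin(a)])
    p0=np.array([-30.6,-8.5]);pl=p0+f*(np.array([-100,10])-p0)
    H=W(*pl)-20*u
    arm.line_to([*H,z],rot(a),velocity=40);s=arm.get_state();print(s["tool_pos"],s["force"],s["ft_torque"],z)
    fz=s["force"][2]
    z+= 0.3 if fz>16 else 0.15 if fz>13.5 else -0.3 if fz<8 else -0.15 if fz<10.5 else 0
p=s["tool_pos"]
arm.line_to([*p[:2],110],velocity=150)
arm.reach([330,-180,250],rot(d(-60)))
s=arm.get_state();print(s["time_s"])
c=eyes.camera("side");t=eyes.camera("top")
crop(t,240,180,160,120,5,"t2.png");crop(c,200,190,160,120,5,"s2.png")
E
```

```text
[ 444.6 -422.1   53.4] [-1.   0.3 11.2] [0.3 0.3 0.1] 51.8
[ 442.2 -417.3   53.3] [-0.6  0.7 11.5] [0.3 0.4 0. ] 51.8
[ 439.7 -412.3   53.3] [-0.8  0.9 11.6] [0.2 0.3 0. ] 51.8
[ 437.1 -407.1   53.3] [-0.6  0.2 11.3] [0.2 0.4 0.1] 51.8
[ 434.4 -401.7   53.3] [-0.6  1.  12.2] [0.1 0.3 0. ] 51.8
[ 431.5 -396.1   53.4] [-1.8  0.3 12.1] [0.2 0.4 0.1] 51.8
[ 428.3 -390.3   53.3] [-1.1  0.3 12.1] [0.1 0.4 0. ] 51.8
[ 425.  -384.4   53.3] [-1.3 -0.4 12.9] [0.2 0.4 0. ] 51.8
[ 420.6 -380.4   53.3] [-1.4  0.7 11.8] [0.1 0.4 0.1] 51.8
[ 416.1 -376.5   53.3] [-0.3  0.  13.7] [0.1 0.4 0.1] 51.8
[ 411.4 -372.4   53.3] [-1.4  0.7 12.5] [0.1 0.4 0. ] 51.949999999999996
[ 406.9 -368.5   53.3] [-1.3 -0.2 12.3] [ 0.2  0.4 -0. ] 51.949999999999996
13.8583
```

View pics/t2.png

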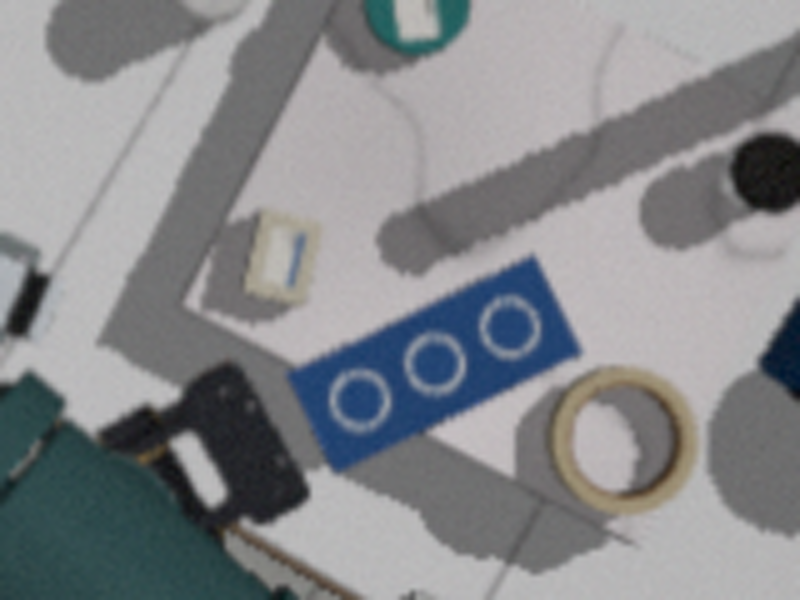

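View pics/s2.png

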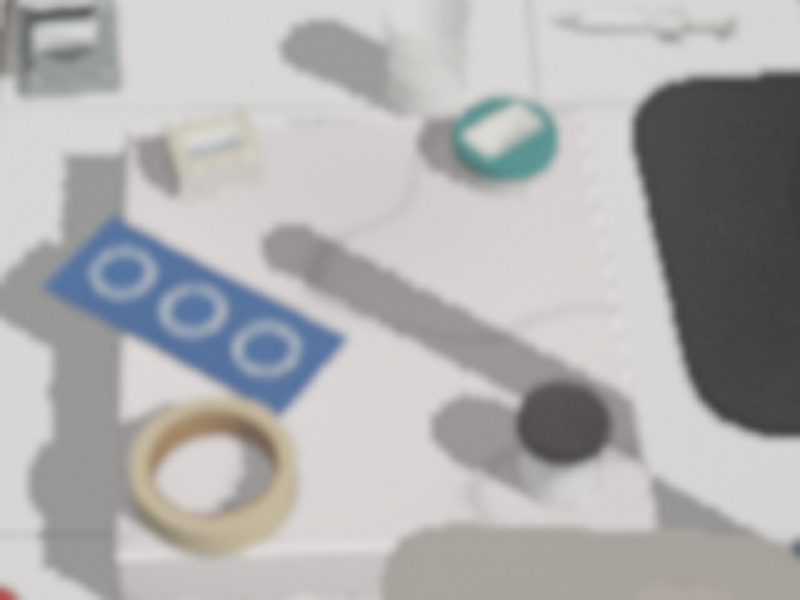

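```bash
python3 - <<'E'
from h import *
np.set_printoptions(precision=1,suppress=True)
s=eyes.camera("side");t=eyes.camera("top")
T=lambda p:((p[0]+.5)/5-.5+240,(p[1]+.5)/5-.5+180)
S=lambda p:((p[0]+.5)/5-.5+200,(p[1]+.5)/5-.5+190)
sl=lambda p:np.array([(p[:2]-C0)@EX,(p[:2]-C0)@EY])
for n,a,b in(("nl",(290,374),(113,216)),("nr",(337,472),(42,287)),("fr",(580,354),(280,415)),("fl",(534,257),(346,340)),("r1",(360,400),(122,272)),("r2",(435,363),(192,310)),("r3",(510,327),(266,349))):
    p=at_z(t,T(a),53); p2=at_z(s,S(b),53);print(n,p,sl(p),p2,sl(p2))
for a in((185,305),(630,545),(335,0),(300,368),(425,435)): p=at_z(t,T(a),50);print(p,sl(p))
E
```

```text
nl [ 389.9 -287.8   53. ] [-129.9   74.2] [ 389.3 -287.5   53. ] [-130.6   74.2]
nr [ 338.  -313.4   53. ] [-165.1   28.2] [ 336.6 -313.9   53. ] [-166.2   27.2]
fr [ 402.4 -444.2   53. ] [-49.4 -60.5] [ 402.3 -445.6   53. ] [-48.9 -61.8]
fl [ 454.3 -419.4   53. ] [-13.9 -15.3] [ 453.  -421.3   53. ] [-14.2 -17.5]
r1 [ 376.5 -325.6   53. ] [-125.3   34.4] [ 376.4 -325.1   53. ] [-125.5   34.7]
r2 [ 396.7 -365.9   53. ] [-89.2   7.2] [ 395.8 -365.7   53. ] [-90.1   7. ]
r3 [ 416.4 -406.4   53. ] [-53.6 -20.3] [ 416.  -406.5   53. ] [-54.  -20.6]
[ 426.1 -231.1   50. ] [-122.6  141.1]
[ 300.4 -471.6   50. ] [-128.7 -130.2]
[ 593.1 -311.4   50. ] [ 62.7 143.1]
[ 393.1 -293.4   50. ] [-124.6   70.6]
[ 358. -361.   50.] [-126.1   -5.5]
```

```bash
cat >> h.py <<'E'
def press(H,a,z,th,f0,m0,target=12):
    """press down at H, balancing the two tips by a small tilt; returns z,th"""
    u=-np.array([np.cos(a),np.sin(a),0])
    k=np.cross(u,[0,0,1])
    for i in range(30):
        arm.line_to([*H,z],(R.from_rotvec(th*k)*R.from_rotvec(rot(a))).as_rotvec(),velocity=20)
        s=arm.get_state();fz=s["force"][2]-f0[2];m=np.array(s["ft_torque"])-m0
        off=(-m[1]*u[0]+m[0]*u[1])/max(fz,1)*1000
        if fz<3: z-=.5;continue
        if abs(fz-target)<2 and abs(off)<6: break
        th+=np.clip(off,-20,20)*2e-4; z-=np.clip((target-fz)/8,-.5,.5)
    print("press fz %.1f off %.1f z %.2f th %.4f"%(fz,off,z,th));return z,th
def pose(H,a,z,th):
    u=-np.array([np.cos(a),np.sin(a),0]);return [*H,z],(R.from_rotvec(th*np.cross(u,[0,0,1]))*R.from_rotvec(rot(a))).as_rotvec()
E
python3 - <<'E'
from h import *
np.set_printoptions(precision=2,suppress=True)
OFF=12
def hand(pl,a): return W(*pl)+OFF*np.array([np.cos(a),np.sin(a)])
a0,a1=d(-63.8),d(-26.3);p0=np.array([-89.5,7.]);p1=np.array([-80,7.])
H=hand(p0,a0)
arm.gripper_to(0.92)
arm.reach([*H,110],rot(a0)); arm.line_to([*H,60],velocity=100);arm.hold(.2)
s=arm.get_state();f0=np.array(s["force"]);m0=np.array(s["ft_torque"])
z,th=press(H,a0,54.,0,f0,m0)
for i in range(1,9):
    f=i/8;a=a0+f*(a1-a0);H=hand(p0+f*(p1-p0),a)
    arm.line_to(*pose(H,a,z,th),velocity=30);s=arm.get_state()
    m=np.array(s["ft_torque"])-m0;u=-np.array([np.cos(a),np.sin(a)]);fz=s["force"][2]-f0[2]
    off=(-m[1]*u[0]+m[0]*u[1])/max(fz,1)*1000
    th+=np.clip(off,-20,20)*1e-4;z-=np.clip((12.5-fz)/10,-.2,.2)
    print(fz,off,th,z,m[2],s["force"])
arm.line_to([*H,110],velocity=150)
arm.reach([330,-160,250],rot(d(-60)))
print(arm.get_state()["time_s"])
t=eyes.camera("top");im=t["color"].astype(int)
mask=((im[:,:,2]-im[:,:,0]>60)).astype(np.uint8);mask[:, :270]=0;mask[:210]=0;mask[:,372:]=0
n,l,st,c=cv2.connectedComponentsWithStats(mask);j=1+st[1:,4].argmax()
r=cv2.minAreaRect(np.argwhere(l==j)[:,::-1].astype(np.float32));b=cv2.boxPoints(r);print(st[j],r)
for q in b: p=at_z(t,q,53);print(p,(p[:2]-C0)@EX,(p[:2]-C0)@EY)
crop(t,240,180,160,120,5,"t3.png",b)
E
```

```text
press fz 12.6 off -16.3 z 51.84 th 0.0022
12.902308184186058 13.487803067804638 0.0035006422187630172 51.88337804231479 0.028291472960169674 [ 0.37 -0.72 12.97]
11.814269046882579 1.658512463762555 0.003666493465139273 51.81480494700305 0.026453175385604235 [-0.1   0.82 11.88]
12.427416572363489 1.5037876132531047 0.0038168722264645834 51.8075466042394 0.07970494443495442 [ 0.45  0.05 12.5 ]
10.848277057818771 -2.9599569599203943 0.003520876530472544 51.642374310021275 0.03976240917596607 [-0.32 -0.33 10.92]
12.127207303215867 -0.010518084845174566 0.0035198247219880266 51.60509504034286 0.04142991932931152 [ 0.18  0.34 12.2 ]
13.04643175180612 0.7157567375992967 0.0035914003957479563 51.659738215523475 0.07125567091373756 [ 0.23  0.99 13.12]
12.167383266887445 3.048117349824006 0.003896212130730357 51.62647654221222 0.0950067558102114 [-0.25  0.38 12.24]
12.421527364753336 -7.207571418891229 0.003175454988841234 51.61862927868755 0.021766115795411753 [-0.22  0.31 12.49]
27.9333
[308 226  42  52 621] ((329.2000427246094, 249.1000213623047), (21.0190372467041, 53.665626525878906), 26.56505012512207)
[ 352.88 -315.48   53.  ] -150.85395821045645 32.993824883885935
[ 482.42 -379.87   53.  ] -6.195548517966608 32.66200663603374
[ 457.63 -430.85   53.  ] -5.832916313462814 -24.02417024685631
[ 328.44 -366.06   53.  ] -150.3562339067785 -23.17488008817544
```

View pics/t3.png

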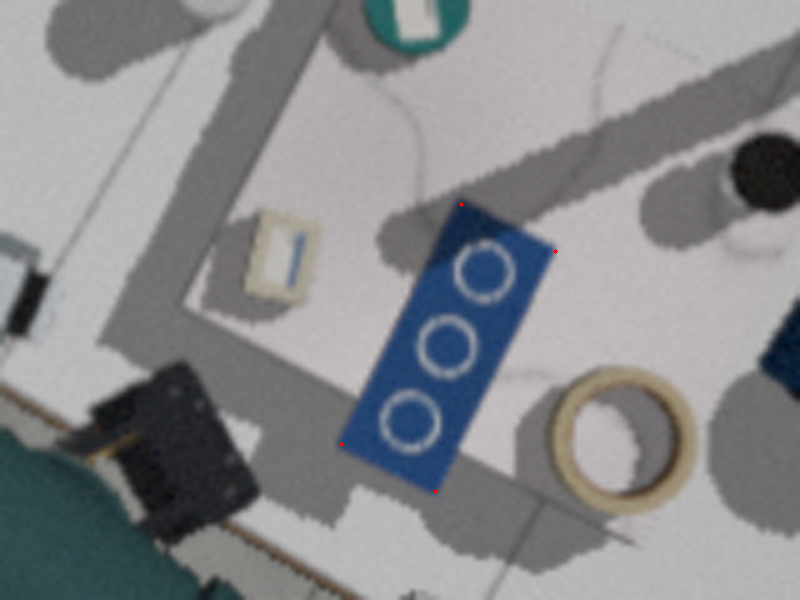

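```bash
python3 - <<'E'
from h import *
np.set_printoptions(precision=2,suppress=True)
a=d(-26.3);H0=W(-78.5+27,4.5);H1=W(-101.5+27,4.5)
arm.gripper_to(0.5)
arm.reach([*H0,100],rot(a));arm.line_to([*H0,57],velocity=100);arm.hold(.1)
f0=np.array(arm.get_state()["force"]);z=53.;th=.0035
while z>50:
    arm.line_to(*pose(H0,a,z,th),velocity=20);fz=arm.get_state()["force"][2]-f0[2]
    if fz>10.5:break
    z-=.4
print(z,fz)
arm.line_to(*pose(H1,a,z,th),velocity=30);print(arm.get_state()["force"])
arm.line_to([*H1,100],velocity=150)
g=d(-116.3);G=W(-150,4.5)
arm.gripper_to(1.0)
arm.reach([*W(-215,60),150],rot(g))
print(arm.get_state()["time_s"],arm.solve_ik([*G,32.5],rot(g)))
t=eyes.camera("top");crop(t,240,180,160,120,5,"t4.png",[proj(t,[*W(x,4.5+y),52])[0] for x,y in((-176,0),(-26,-30),(-26,30),(-176,-30),(-176,30),(-125.5,0))])
E
```

```text
51.800000000000004 12.462021664172449
[-0.21 -0.43 11.8 ]
35.225 [-0.93  0.46  1.95 -0.    0.73  1.1 ]
```

View pics/t4.png

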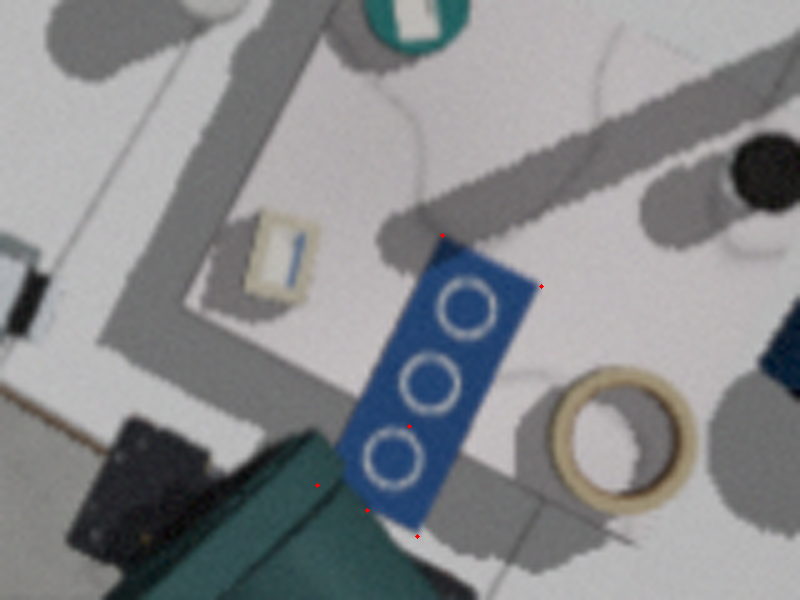

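```bash
python3 - <<'E'
from h import *
np.set_printoptions(precision=2,suppress=True)
g=d(-116.3);G=W(-150,4.)
arm.line_to([*G,110],rot(g),velocity=150)
arm.line_to([*G,60],velocity=100);arm.line_to([*G,32.5],velocity=50);print(arm.get_state()["force"])
arm.gripper_to(0.6,40);s=arm.get_state();print(s["opening"],s["gripper_force"],s["force"],s["tool_pos"])
arm.line_to([*G,45],velocity=40)
arm.line_to([*G,150],velocity=120);s=arm.get_state();print(s["opening"],s["gripper_force"],s["force"],s["time_s"])
t=eyes.camera("top");c=eyes.camera("side");a=t["color"][170:290,240:400,::-1];b=c["color"][150:270,190:350,::-1]
cv2.imwrite("pics/l.png",cv2.resize(np.hstack([a,b]),None,fx=2.5,fy=2.5,interpolation=cv2.INTER_CUBIC))
E
```

```text
[ 1.04 -0.11  0.29]
0.6724334685968746 39.97996687889099 [-0.75  0.08  0.42] [ 340.86 -341.95   32.63]
0.6725195886059907 39.97989356517792 [ 0.23  0.73 -1.14] 39.475
```

View pics/l.png

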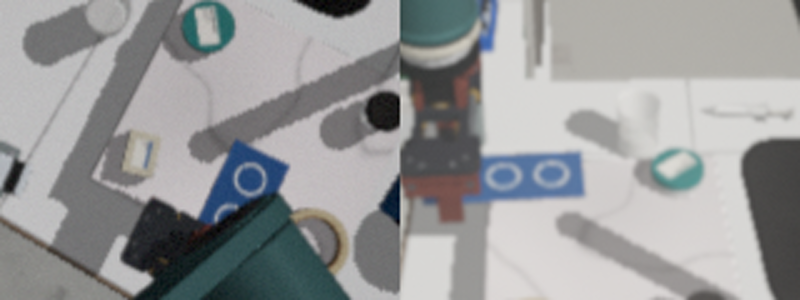

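```bash
python3 - <<'E'
from h import *
np.set_printoptions(precision=2,suppress=True)
t=eyes.camera("top");c=eyes.camera("side")
f=lambda x,y,u,v:((x+.5)/2.5-.5+u,(y+.5)/2.5-.5+v)
p,e=tri(t,f(251,180,240,170),c,f(152,173,190,150));s=arm.get_state()
print(p,e,(p[:2]-C0)@EX,(p[:2]-C0)@EY,s["tool_pos"],"side ring2 at z171",at_z(c,f(105,176,190,150),171))
q=at_z(c,f(105,176,190,150),171);print((q[:2]-C0)@EX,(q[:2]-C0)@EY)
E
```

```text
[ 425.4  -383.68  169.94] 0.2049451219683931 -55.627201601537976 3.9833352193960754 [ 340.47 -341.43  149.31] side ring2 at z171 [ 385.63 -366.19  171.  ]
-99.02965403867579 2.04181787054488
```

```bash
python3 - <<'E'
from h import *
np.set_printoptions(precision=2,suppress=True)
t=eyes.camera("top");g=t["color"].max(2)[212:255,204:256]
m=(g<55).astype(np.uint8);n,l,st,c=cv2.connectedComponentsWithStats(m)
P=[at_z(t,c[j]+[204,212],70) for j in range(1,n) if st[j,4]>8];print([(st[j].tolist(),c[j]) for j in range(1,n)]);print(P)
if len(P)==2:
    v=P[0]-P[1];print((P[0]+P[1])/2,np.degrees(np.arctan2(v[1],v[0])),np.linalg.norm(v))
sa=d(67.8);us=np.array([np.cos(sa),np.sin(sa)]);a=d(-22.2);H=np.array([443.7,-106])-49*us
print(arm.solve_ik([*H,53],rot(a)))
arm.line_to([350,-310,165],velocity=120)
arm.line_to([*H,165],rot(a),velocity=90)
s=arm.get_state();print(s["time_s"],s["opening"],s["force"],s["ft_torque"])
E
```

```text
[([7, 10, 7, 11, 40], array([10.03, 15.05])), ([38, 23, 7, 12, 42], array([41.  , 28.43]))]
[array([459.71, -63.22,  70.  ]), array([ 425.36, -146.44,   70.  ])]
[ 442.54 -104.83   70.  ] 67.57386998044772 90.03346653352604
[-0.5   0.4   2.   -0.    0.74 -0.11]
42.275 0.6758743322534808 [-0.15  0.26  0.11] [-0.08  0.05  0.02]
```

```bash
python3 - <<'E'
from h import *
np.set_printoptions(precision=2,suppress=True)
sa=d(67.6);us=np.array([np.cos(sa),np.sin(sa)]);a=d(-22.4);H=np.array([443,-105.4])-49*us
arm.line_to([*H,100],rot(a),velocity=120);arm.line_to([*H,57],velocity=60);arm.hold(.1)
s=arm.get_state();f0=s["force"][2];m0=np.array(s["ft_torque"]);print(f0,s["tool_pos"])
z=55.5
while z>50.5:
    arm.line_to([*H,z],velocity=20);s=arm.get_state();print(z,s["tool_pos"][2],s["force"][2]-f0,np.array(s["ft_torque"])-m0)
    if s["force"][2]-f0>2.5:break
    z-=.5
t=eyes.camera("top")
def rings(t):
    im=t["color"].astype(int);m=((im[:,:,2]-im[:,:,0]>45)).astype(np.uint8);m[:205]=0;m[260:]=0;m[:,:195]=0;m[:,280:]=0
    n,l,st,c=cv2.connectedComponentsWithStats(m);j=1+st[1:,4].argmax();return st[j],cv2.minAreaRect(np.argwhere(l==j)[:,::-1].astype(np.float32))
r=rings(t);print(r);print([at_z(t,q,73) for q in cv2.boxPoints(r[1])],s["time_s"])
E
```

```text
-0.6578912253724922 [ 424.65 -150.85   57.29]
55.5 55.60777715296503 -0.8337322018341766 [-0.01  0.   -0.05]
55.0 55.002951103914995 -0.24186013745879176 [ 0.01 -0.   -0.  ]
54.5 54.48226594432036 -0.5001146837954289 [-0.    0.01  0.05]
54.0 53.96881651212425 0.5182450415448051 [ 0.01 -0.01  0.01]
53.5 53.49210211030379 0.5500732197378443 [ 0.05 -0.06  0.02]
53.0 52.980278721883835 0.3656352691570072 [ 0.05 -0.03  0.08]
52.5 52.63352834910254 2.5098774574420144 [0.11 0.05 0.07]
(array([201, 214,  15,  21, 118], dtype=int32), ((207.2000274658203, 224.10003662109375), (6.7082037925720215, 21.466251373291016), 26.56505012512207))
[array([445.37, -24.83,  73.  ]), array([496.86, -49.23,  73.  ]), array([489.08, -65.45,  73.  ]), array([437.65, -41.01,  73.  ])] 45.6833
```

```bash
python3 - <<'E'
from h import *
np.set_printoptions(precision=2,suppress=True)
p=arm.get_state()["tool_pos"]
arm.gripper_to(0.9);arm.hold(.2)
arm.line_to([*p[:2],80],velocity=50);arm.line_to([*p[:2],170],velocity=120)
arm.line_to([330,-300,200],velocity=200);arm.hold(.2)
t=eyes.camera("top");c=eyes.camera("side")
for n,cam,roi in(("top",t,(205,265,190,285)),("side",c,(160,215,190,245))):
    im=cam["color"].astype(int);m=np.zeros(im.shape[:2],np.uint8);y0,y1,x0,x1=roi
    m[y0:y1,x0:x1]=(im[:,:,2]-im[:,:,0]>45)[y0:y1,x0:x1]
    k,l,st,_=cv2.connectedComponentsWithStats(m);j=1+st[1:,4].argmax();r=cv2.minAreaRect(np.argwhere(l==j)[:,::-1].astype(np.float32))
    print(n,st[j],r,at_z(cam,r[0],73));print([at_z(cam,q,73)[:2] for q in cv2.boxPoints(r)])
# other objects vs. before
o=cv2.imread("pics/t1.png");now=cv2.resize(t["color"][150:300,200:400,::-1],None,fx=4,fy=4,interpolation=cv2.INTER_CUBIC)
D=cv2.absdiff(o,now).max(2)
for n,(x,y) in {"tin":(494,122),"jar":(775,256),"tape":(659,471),"box":(385,325),"beaker":(333,100)}.items(): print(n,D[max(0,y-50):y+50,max(0,x-50):x+50].mean())
s=arm.get_state();print(s["time_s"],s["force"])
E
```

```text
top [201 214  59  40 880] ((230.134033203125, 233.67613220214844), (55.24983215332031, 21.666603088378906), 22.47943687438965) [ 442.66 -106.74   73.  ]
[array([442.96, -27.73]), array([496.57, -48.57]), array([ 442.3 , -185.58]), array([ 389.15, -164.37])]
side [202 180  12  21 173] ((207.5, 190.0), (20.0, 11.0), 90.0) [ 418.04 -134.02   73.  ]
[array([422.25, -85.31]), array([ 450.13, -101.69]), array([ 414.03, -180.23]), array([ 387.52, -164.76])]
tin 7.2409
jar 6.286
tape 7.4696
box 8.0949
beaker 8.3234
49.4083 [-0.05 -0.36  0.53]
```

```bash
python3 -c "
from plant import hand_in
print(hand_in())"
```

```text
the job is handed in; nothing more can be done
None
```

The carrier plate lies released on the stand head, within about 2 mm of centre and lined up lengthwise. I slid it about 50 mm past the slab's near edge, gripped it across that end and lifted it off. The tin, tape, jar, small box and beaker show no movement in the top camera. The vial block and flask were not re-checked. I handed in at about 49 s.

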